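# Unclip a sample tote and weigh its amber bottle

### The job

Weigh the amber sample that is in the clip-lid tote: flip both green clips right off the lid and down, then lift the lid off by its handle and lay it flat, handle up, in the middle of the blue mat. Then take the amber dropper bottle out of the tote and stand it in the middle of the balance pan, keeping it upright; set both things down rather than letting them drop, and leave the other bottles, in the tote and on the bench, where they stand.

Things in the scene. Friction and masses are not known exactly. Their poses are not given: they have to be found in the camera images.
- tote_rim (a point): Clear tote, 140 mm (x) by 176 mm (y), 100 mm high, walls 4 mm, fixed; clips on its y ends. Point: centre of its mouth, at the rim; x across, y towards the left clip, z up. Three dropper bottles, one amber and two clear in any order, stand in it in a row on its middle line along y, 52 mm apart.
- clip_left (a joint): Green clip on the tote's left (+y) end. 0 = closed, lip over the lid; grows swinging outwards and down about a level axle 98 mm from the tote's centre, 52 mm above the bench, to a stop at 2.1 (hanging outside). Over-centre spring: below 0.6 it pulls shut (6 N at the tab when closed), above 0.6 it flips open by itself and stays. Pushing the tab outwards from the lid side works; no grip needed.
- clip_right (a joint): Green clip on the tote's right (-y) end. 0 = closed, lip over the lid; grows swinging outwards and down about a level axle 98 mm from the tote's centre, 52 mm above the bench, to a stop at 2.1 (hanging outside). Over-centre spring: below 0.6 it pulls shut (6 N at the tab when closed), above 0.6 it flips open by itself and stays. Pushing the tab outwards from the lid side works; no grip needed.
- clip_left_tab (a point): Middle of the left (+y) clip's upright green tab (moves with the clip): 50 mm wide, 8 mm thick along the tote's y, 25 mm high. Closed: 94 mm from the tote's centre (inner face 90), foot 112 and top 137 mm above the bench. Below it the clip's lip reaches in to 84 mm, 107 to 112 mm high, over the lid's edge. The lid is bare from the lip to the handle (45 mm).
- clip_right_tab (a point): Middle of the right (-y) clip's upright green tab (moves with the clip): 50 mm wide, 8 mm thick along the tote's y, 25 mm high. Closed: 94 mm from the tote's centre (inner face 90), foot 112 and top 137 mm above the bench. Below it the clip's lip reaches in to 84 mm, 107 to 112 mm high, over the lid's edge. The lid is bare from the lip to the handle (45 mm).
- lid_handle (a point): Centre of the grey bar handle on the loose white lid: bar 14 mm thick (x), 78 mm long (y), 12 mm high. Lid 154 mm (x) by 186 mm (y), 0.18 to 0.29 kg; its top is 26 mm and its skirt's lower edge 40 mm below this point. On the tote: point 132 mm above the bench, axes as the tote's, skirt 8 mm down outside the rim; lifts straight off. On the mat: 40 mm above the mat. z up.
- mat: Blue bench mat lying flat on the bench, 210 mm (x) by 230 mm (y), 4 mm thick, fixed; origin at the centre of its underside, z up. The lid goes here. It lies left or right of the tote, in turn with the balance.
- pan (a point): Centre of the top of the balance's round steel pan, 120 mm in diameter, 66 mm above the bench. White balance 230 mm (x) by 180 mm (y), 52 mm high, fixed, keys on the robot's side, pan 35 mm behind its centre; z up.
- amber_center (a point): Dropper bottle 90 mm tall: glass body 29 mm in diameter, white collar 23 mm in diameter from 52 to 70 mm above the base, rubber bulb above. Point on its axis, 45 mm above its base; z up. Amber glass, black bulb, 45 to 80 g: to be weighed; stands in the tote, base 4 mm above the bench. Grip the collar, fingers closing along the tote's x (50 mm of room each side).
- clear_a_center (a point): Dropper bottle 90 mm tall: glass body 29 mm in diameter, white collar 23 mm in diameter from 52 to 70 mm above the base, rubber bulb above. Point on its axis, 45 mm above its base; z up. Clear glass, grey bulb; stays in the tote.
- clear_b_center (a point): Dropper bottle 90 mm tall: glass body 29 mm in diameter, white collar 23 mm in diameter from 52 to 70 mm above the base, rubber bulb above. Point on its axis, 45 mm above its base; z up. Clear glass, grey bulb; stays in the tote.
- spare: Another amber dropper bottle of the same shape, standing on the bench, not to be touched; origin at the centre of its base, z up.
- jar: Glass jar, 52 mm in diameter, 75 mm high, white cap, standing on the bench; leave alone. Origin at the centre of its base.
- reagent: Glass bottle, 60 mm in diameter, 125 mm high, blue cap, on the bench beyond the tote; leave alone. Origin at the centre of its base.
- vial: Small glass vial, 24 mm in diameter, 48 mm high, white cap, on the bench before the tote; leave alone. Origin at the centre of its base.
- beaker: Glass beaker, 68 mm in diameter, 94 mm high, with glass rods standing out to 165 mm, on the bench beyond the tote; leave alone. Origin at the centre of its base.

How it is judged (in metres and radians):
On the way, in this order (a step that is already met when the one before it is completed fails the run):
1. both clips are flipped off the lid, right down (value of joint each of clip_left, clip_right above 1.7 rad), for 0.2 s.
2. the lid lies flat, handle up, in the middle of the mat, let go (x of lid_handle in the frame of mat between -0.05 and 0.05 m and y of lid_handle in the frame of mat between -0.05 and 0.05 m and z of lid_handle in the frame of mat between 0.038 and 0.05 m and angle between lid_handle's own z axis and vertical below 0.1 rad and contact force between the fingers and lid below 0.05 N and linear speed of lid below 0.02 m/s), for 0.2 s.
3. the amber bottle is lifted clear of the tote (z of amber_center in the frame of tote_rim above 0.05 m), for 0.1 s.
At the end, for the whole second after the job is handed in: Amber bottle still and upright (0.1 rad) on the pan, within 30 mm of its centre; lid still, flat (0.1 rad), handle up, its centre within 50 mm of the mat's along each mat axis; both clips open (over 1.7 rad); both clear bottles upright in the tote within 20 mm of their starts (all of step 1 and x of lid_handle in the frame of mat between -0.05 and 0.05 m and y of lid_handle in the frame of mat between -0.05 and 0.05 m and z of lid_handle in the frame of mat between 0.038 and 0.05 m and angle between each of lid_handle, amber_center's own z axis and vertical below 0.1 rad and horizontal distance between amber_center and pan below 0.03 m and z of amber_center in the frame of pan between 0.04 and 0.05 m and linear speed of each of amber, lid below 0.02 m/s and distance of each of clear_a_center, clear_b_center from where it was at the start of the episode below 0.02 m and angle between each of clear_a_center, clear_b_center's own z axis and vertical below 0.3 rad); the robot touches nothing.
It fails at once if the lid is raised more than 15 mm while a clip is not flipped down (below 1.2 rad) (z of lid_handle in the frame of tote_rim above 0.047 m and value of joint any of clip_left, clip_right below 1.2 rad).
It fails at once if the lid is let fall on the mat's side: away from the tote, more than 20 mm above lying on the mat, with no finger touching it (horizontal distance between lid_handle and tote_rim above 0.12 m and z of lid_handle in the frame of mat above 0.064 m and contact force between the fingers and lid below 0.01 N).
It fails at once if the amber bottle is let fall: more than 15 mm above standing on the pan, with no finger touching it (z of amber_center in the frame of pan above 0.06 m and contact force between the fingers and amber below 0.01 N).
It fails at once if the amber bottle is tipped by more than 0.5 rad (angle between amber_center's own z axis and vertical above 0.5 rad).
It fails at once if another bottle in the tote is shifted more than 20 mm, a thing on the bench more than 30 mm, or either is tipped (distance of any of clear_a_center, clear_b_center from where it was at the start of the episode above 0.02 m or angle between any of clear_a_center, clear_b_center, spare, jar, reagent, vial, beaker's own z axis and vertical above 0.3 rad or distance of any of spare, jar, reagent, vial, beaker from where it was at the start of the episode above 0.03 m).
It also fails if it takes over 64 s, if anything falls off the work surface, if the arm or the gripper's body presses on something with over 40 N, if the wrist force passes 120 N, or if a joint passes its speed limit or range.

### The arm

A 7-joint arm with a two-finger parallel gripper is mounted at the origin on the work surface. World frame = base frame: x ahead of the robot, y to its left, z up, the work surface at z = 0. Lengths are in mm, angles in rad, forces in N, time in s.
With the tool pointing down it reaches from about 375 to 925 mm from the base axis. Payload 3.1 kg.
Tool frame: the origin (TCP) lies midway between the tips of the shut fingers; the grasp point (between the pads) lies 19 mm behind it (r.grip_depth is the distance from the TCP to the grasp point, in mm); z points along the fingers, y is the line along which they close (so a half turn about z gives the same grasp; the last joint's range is limited). The gripper opens to 85 mm and grips with 20 to 120 N. Pads are 22 mm wide; open, the fingers measure 114 mm over their backs; the gripper's body (76 mm by 85 mm) begins 54 mm behind the grasp point. The pads swing forward as they close: fully open they stand 13 mm farther back than shut.
Start: joints at [1.016, 0.383, 0.044, 1.598, -0.018, 1.161, -0.05], TCP at [286.72, -583.348, 231.269] pointing down, gripper open.
Joint ranges: [-2.61, 2.61], [-0.41, 2.15], [-1.48, 1.57], [0, 2.5], [-1.57, 4.71], [0.05, 1.97], [-2.85, 2.85]. Speed limits (rad/s): [2.79, 2.79, 3.14, 3.14, 3.14, 3.14, 3.14].

### API

Orientations are given as a unit quaternion [x, y, z, w].
In Python, from cell import r, ik, cams gives the robot as it stands. The module is installed in compiled form; this text tells all that it offers. Calls block until the motion is done:
- r.move_to(position, orientation): joint-space move of the TCP to a pose.
- r.movel(position, orientation=None, velocity=150, contact_N=None): straight line of the TCP; orientation=None keeps the orientation; velocity is the mean speed in mm/s. With contact_N (N) it stops when the force on the tool has changed by that much, and returns True; else False.
- r.movej(angles): joint-space move.
- r.set_gripper(opening, grasp_force=None): finger opening in mm; grasp_force is the grip in N (None keeps the last); returns when the fingers have stopped.
- r.pause(seconds).
- ik(position, orientation): joint angles nearest the present ones, or None.
- cams.grab_frame(name): name is "scene" or "top" or "wrist"; returns the picture (480x640x3 uint8, red, green, blue); there is no depth.
- cams.camera_model(name): a dict with "fx", "fy", "cx", "cy" (pixels), "dist" ([k1, k2, p1, p2, k3] as OpenCV has them; the pictures are not rectified), "world_from_camera" (4x4, takes a point from camera to world coordinates); the wrist camera has in their place "tool_from_camera" (4x4, takes a point from camera to tool coordinates, whose origin is the TCP and whose axes are the flange's). Camera axes: x right, y up, looking along -z (the intrinsics and any distortion apply to the point x, -y, -z); pixel columns grow to the right and rows downward; lengths in mm; the calibration is good to about 2 mm. A picture is of the moment at which its call begins: read the wrist's pose just before it. camera_model takes no time and is no camera call.
A pose or a line that the arm cannot do raises r.Unreachable and nothing moves.
- r.job_done(): hands the job in; it is judged then, once.
Readings, each from a call of its own:
- r.read_clock(): time.
- r.read_qpos(): joint angles.
- r.read_qd(): joint speeds.
- r.read_joint_efforts(): joint torques, N m.
- r.read_tcp_pos(): TCP position.
- r.read_eef_rot(): TCP orientation.
- r.read_force(): force on the tool from outside, world axes, zero at the start.
- r.read_moment(): the same for the moment, N m.
- r.read_opening(): finger opening in mm.
- r.read_gripper_force(): force on a finger pad.
Only numpy, scipy, OpenCV 4.12 (cv2) and the standard library are available. Lean on these libraries where they do the work, as an engineer would, in place of code of your own. Each camera call takes 0.05 s, during which the arm holds its last target. There are 200 camera calls.

## Working session

There is one attempt and no reset: what is moved stays moved. The work goes in short steps, each a Python script; the robot and the scene stay as the last script left them, time stands still between calls to the robot, and variables do not carry over. Pictures are saved under pics/ and viewed, at most 10 in all, crops included, and the job is handed in when it is done.

```bash
mkdir -p pics
python3 - <<'E'
from cell import r,cams
import cv2
for n in("scene","top"):
    cv2.imwrite(f"pics/{n}0.png",cams.grab_frame(n)[:,:,::-1])
    print(n,cams.camera_model(n))
print(cams.camera_model("wrist"),r.read_eef_rot(),r.read_clock())
E
```

```text
scene {'fx': 446.30028711870546, 'fy': 446.30028711870546, 'cx': 321.6111173199328, 'cy': 240.54994783568543, 'dist': array([-0.07997568,  0.        ,  0.        ,  0.        ,  0.        ]), 'world_from_camera': array([[-7.29718401e-01, -4.02473629e-01,  5.52744095e-01,
         1.05240568e+03],
       [ 6.83300882e-01, -4.00028545e-01,  6.10800350e-01,
         5.56747792e+02],
       [-2.47176175e-02,  8.23402782e-01,  5.66918775e-01,
         6.02257273e+02],
       [ 0.00000000e+00,  0.00000000e+00,  0.00000000e+00,
         1.00000000e+00]])}
top {'fx': 483.59428389234694, 'fy': 483.59428389234694, 'cx': 326.7711495020168, 'cy': 245.06066777310792, 'dist': array([-0.01613958,  0.        ,  0.        ,  0.        ,  0.        ]), 'world_from_camera': array([[ 2.15151486e-02,  9.97761402e-01, -6.33189062e-02,
         4.85683775e+02],
       [-9.99762445e-01,  2.12509968e-02, -4.84236330e-03,
        -1.47241595e+01],
       [-3.48593332e-03,  6.34080487e-02,  9.97981597e-01,
         1.07474915e+03],
       [ 0.00000000e+00,  0.00000000e+00,  0.00000000e+00,
         1.00000000e+00]])}
{'fx': 403.0515446027847, 'fy': 403.0515446027847, 'cx': 324.94115610373336, 'cy': 233.35459815793635, 'dist': array([-0.04020408,  0.        ,  0.        ,  0.        ,  0.        ]), 'tool_from_camera': array([[ 7.22744689e-04,  9.63552769e-01,  2.67517363e-01,
         6.77857025e+01],
       [ 9.99999737e-01, -7.12113868e-04, -1.36758262e-04,
        -1.86168606e+00],
       [ 5.87290217e-05,  2.67517391e-01, -9.63553030e-01,
        -1.43119076e+02],
       [ 0.00000000e+00,  0.00000000e+00,  0.00000000e+00,
         1.00000000e+00]])} [ 9.74023469e-01  2.26444001e-01 -3.20341923e-04 -1.13741397e-03] 0.1
```

View pics/top0.png

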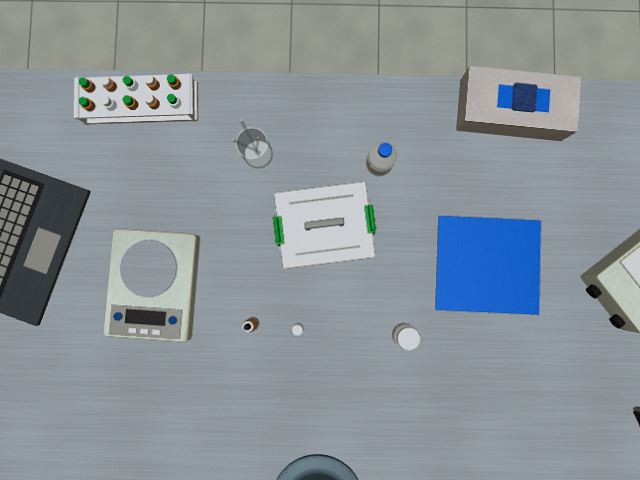

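View pics/scene0.png

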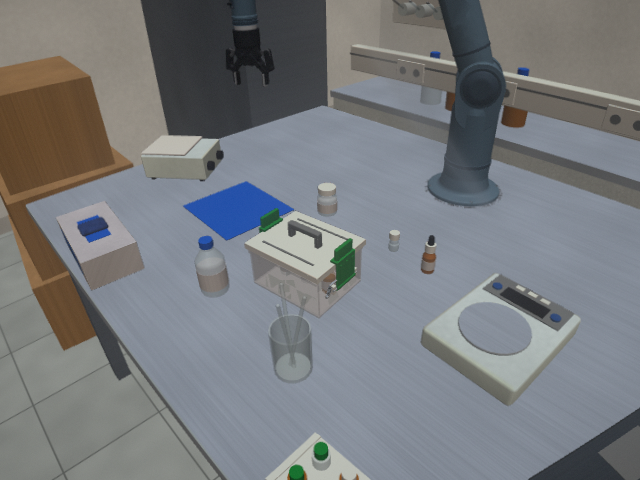

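The top view shows the tote with lid corners near (275,193), (365,182), (375,257) and (284,268), and the handle at (324,224). The clips are at (279,231) and (370,218). The mat corners are near (438,216), (541,220), (540,314) and (436,309), and the pan is centred near (148,268). In the scene view nothing stands between the tote, the mat and the balance below about 130 mm except the jar and the reagent bottle.

```bash
cat > h.py <<'E'
from cell import r,ik,cams
import cv2,numpy as np
from scipy.spatial.transform import Rotation as R
def p2w(cam,px,z,pose=None):
    m=cams.camera_model(cam)
    K=np.array([[m['fx'],0,m['cx']],[0,m['fy'],m['cy']],[0,0,1]])
    if cam=="wrist":
        W=np.eye(4);W[:3,:3]=R.from_quat(pose[1]).as_matrix();W[:3,3]=pose[0];W=W@m['tool_from_camera']
    else: W=m['world_from_camera']
    u=cv2.undistortPoints(np.array(px,float).reshape(-1,1,2),K,m['dist'])[:,0]
    d=np.c_[u[:,0],-u[:,1],-np.ones(len(u))]@W[:3,:3].T
    return W[:3,3]+d*((z-W[2,3])/d[:,2])[:,None]
def down(yaw): # tool x at angle yaw in the world, z down
    return (R.from_euler('z',yaw)*R.from_quat([1,0,0,0])).as_quat()
def snap(name,cam="wrist"):
    pose=(r.read_tcp_pos(),r.read_eef_rot())
    cv2.imwrite(f"pics/{name}.png",cams.grab_frame(cam)[:,:,::-1]); return pose
E
python3 - <<'E'
from h import *
np.set_printoptions(precision=1,suppress=True)
L=p2w("top",[(275,193),(365,182),(375,257),(284,268)],106)
print(L,L.mean(0))
for a,b in((0,1),(3,2),(3,0),(2,1)):
    d=L[b]-L[a];print(np.linalg.norm(d),np.degrees(np.arctan2(d[1],d[0])))
print("handle",p2w("top",[(324,223.5),(305,227),(344,222)],138))
M=p2w("top",[(438,216),(541,220),(540,314),(436,309)],4);print("mat",M,M.mean(0))
print("pan",p2w("top",[(148.5,268),(120,268),(177,268)],66))
print("reag",p2w("top",[(386,149)],125),"beak",p2w("top",[(258,153)],0),"jar",p2w("top",[(408,337)],75),"spare",p2w("top",[(246,327)],90))
E
```

```text
[[ 650.4   96.9  106. ]
 [ 676.7  -84.6  106. ]
 [ 525.2 -107.2  106. ]
 [ 499.3   74.6  106. ]] [587.9  -5.1 106. ]
183.46659161950942 -81.7680097488979
183.60089422547168 -81.88230483733831
152.73327107277447 8.408310256911204
153.09999063926068 8.458012607210163
handle [[587.   -3.9 138. ]
 [579.4  32.9 138. ]
 [590.8 -42.7 138. ]]
mat [[ 623.7 -255.8    4. ]
 [ 619.8 -485.9    4. ]
 [ 411.5 -482.4    4. ]
 [ 417.8 -252.9    4. ]] [ 518.2 -369.3    4. ]
pan [[493.7 361.9  66. ]
 [492.4 421.9  66. ]
 [495.  302.   66. ]]
reag [[ 740.3 -124.1  125. ]] beak [[758.8 150.2   0. ]] jar [[ 364.1 -180.2   75. ]] spare [[378.7 149.7  90. ]]
```

```bash
cat >> h.py <<'E'
C=np.array([587.5,-4.5]); YAW=np.radians(8.3)
ex=np.array([np.cos(YAW),np.sin(YAW)]); ey=np.array([-ex[1],ex[0]])
def T(x,y,z): return [*(C+x*ex+y*ey),z]
MAT=np.array([518.2,-369.3]); PAN=np.array([493.7,361.9])
E
python3 - <<'E'
from h import *
qs=[]
for s in(90,-90):
    q=down(YAW+np.radians(s))
    for p in (T(0,0,200),T(0,130,118),T(0,-130,118),T(0,0,46),[*MAT,25],[*PAN,108],[*PAN,250]):
        a=ik(p,q); print(s,None if a is None else np.round(a,2))
E
```

```text
90 [ 0.4   0.35 -0.55  1.76  0.2   1.09 -0.08]
90 [ 0.24  0.47 -0.65  1.83  0.34  0.96 -0.4 ]
90 [ 0.52  0.49 -0.47  1.74  0.26  0.97  0.1 ]
90 [ 0.37  0.56 -0.53  1.85  0.37  0.83 -0.21]
90 [ 0.74  0.61 -0.24  1.75  0.19  0.8   0.55]
90 [-0.04  0.61 -0.86  1.76  0.53  1.03 -0.95]
90 [ 0.15  0.55 -1.15  1.63  0.52  1.3  -0.94]
-90 [-1.03  0.73  1.38  1.82 -0.76  1.26 -2.43]
-90 [ 0.64  0.77 -1.25  1.82  0.8   1.17  2.41]
-90 [ 0.12  0.45  0.04  1.76 -0.02  0.93 -2.83]
-90 [-0.98  1.12  1.36  1.92 -1.19  1.24 -2.18]
-90 [ 0.37  0.61  0.24  1.77 -0.19  0.79 -2.3 ]
-90 [ 0.18  0.86 -1.25  1.75  0.87  1.21  1.98]
-90 [ 0.2   0.61 -1.24  1.63  0.59  1.33  2.15]
```

Run:
```python
from h import *
q=down(YAW+np.pi/2)
r.set_gripper(0)
r.move_to(T(0,-61,190),q)
r.movel(T(0,-61,118),velocity=200)
print(r.movel(T(0,-142,118),velocity=100,contact_N=40),r.read_tcp_pos())
r.movel(T(0,-142,170),velocity=250)
r.movel(T(0,61,170),velocity=250)
r.movel(T(0,61,118),velocity=200)
print(r.movel(T(0,142,118),velocity=100,contact_N=40),r.read_tcp_pos())
r.movel(T(0,142,190),velocity=250)
r.set_gripper(60)
r.movel(T(0,-20,240),q,velocity=300)
p=snap("w1");np.save("w1.npy",np.r_[p[0],p[1]])
cv2.imwrite("pics/top1.png",cams.grab_frame("top")[130:330,200:460,::-1].repeat(2,0).repeat(2,1))
print(r.read_clock())
```

```text
False [ 607.97649109 -144.78241424  118.06757078]
False [567.08241386 135.75926032 118.01279179]
9.0417
```

View pics/w1.png

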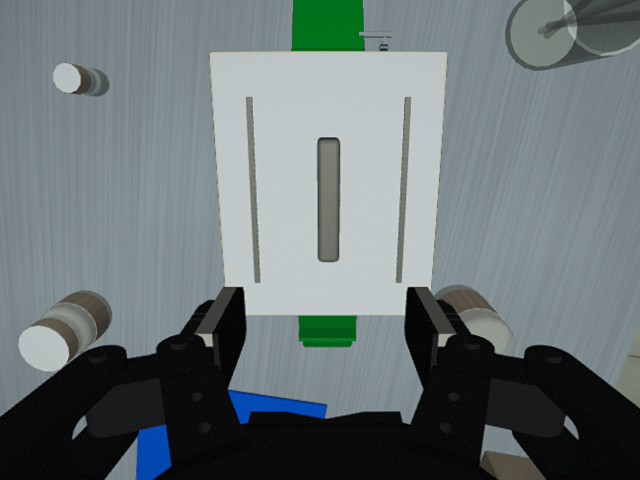

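View pics/top1.png

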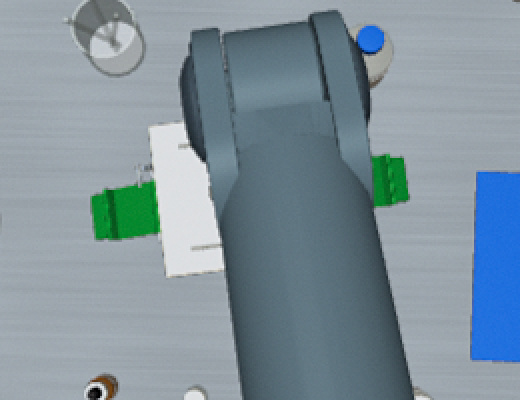

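Both clips hang open. In the wrist view the handle's top runs from (328,138) to (328,262), and in the top view both clips point outwards. Next I grip the handle at the refined position, move the lid to the mat and look.

Run:
```python
from h import *
w=np.load("w1.npy");h=p2w("wrist",[(328.5,138),(328.5,262)],138,(w[:3],w[3:]))
c=h.mean(0)[:2];d=h[0]-h[1];print(h,c,C,np.degrees(np.arctan2(d[1],d[0]))-90)
assert np.linalg.norm(c-C)<8
np.save("c.npy",c)
q=down(YAW+np.pi/2)
r.movel([*c,150],q,velocity=250)
r.movel([*c,112],velocity=120)
r.set_gripper(5,60)
print(r.read_opening(),r.read_gripper_force())
f0=r.read_force()
r.movel([*c,195],velocity=150)
print(r.read_opening(),r.read_force()-f0)
r.movel([*MAT,195],velocity=220)
r.movel([*MAT,45],velocity=150)
print(r.movel([*MAT,23],velocity=30,contact_N=4),r.read_tcp_pos(),r.read_clock())
snap("s2","scene")
```

```text
[[583.02629205  36.48310289 138.        ]
 [594.49998694 -40.51196299 138.        ]] [588.76313949  -2.01443005] [587.5  -4.5] 8.475763488308885
12.652930134551015 59.461886286735535
12.639824712572834 [-0.65243906  0.11311202 -5.80503358]
True [ 517.76527902 -369.10290875   24.9745732 ] 14.85
```

View pics/s2.png

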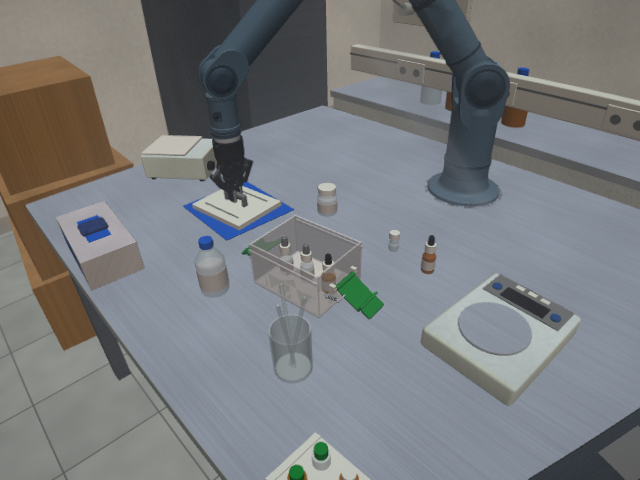

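The lid rests on the mat and is still gripped. The amber bottle (black bulb, at 328,260) is the one nearest the left clip, about 52 mm along +y. Now I release the lid and look into the tote from above.

Run:
```python
from h import *
c=np.load("c.npy");q=down(YAW+np.pi/2)
z=r.read_tcp_pos()[2]
print(r.movel([*MAT,z-2],velocity=20,contact_N=4))
r.set_gripper(50); r.pause(0.3)
r.movel([*MAT,150],velocity=200)
r.pause(0.1)
b=c+52*ey
p0=b-25*ey
r.move_to([*p0,210],q)
p=snap("w3");np.save("w3.npy",np.r_[p[0],p[1]])
print(b,r.read_tcp_pos(),r.read_opening(),r.read_clock())
```

```text
True
[581.25661704  49.44091098] [584.9524885   22.02267962 209.44719386] 49.949803664858436 18.275
```

View pics/w3.png

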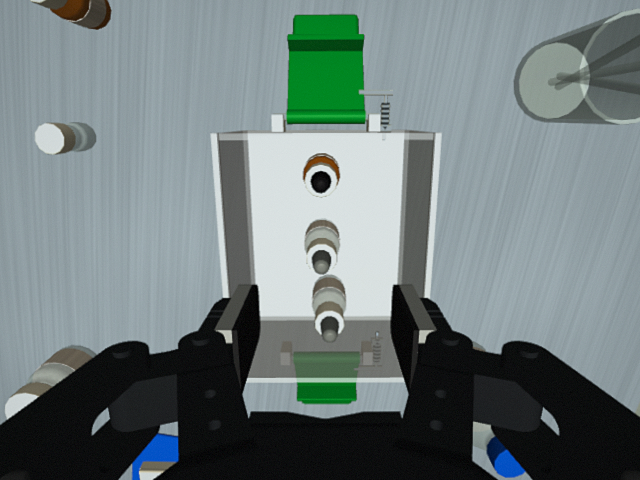

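The amber bottle is at the top of the row, with the bulb tip at (320,182) and the collar top centred near (321,176). The clear bottles are at (321,262) and (330,328), upright and well apart.

Run:
```python
from h import *
c=np.load("c.npy");q=down(YAW+np.pi/2)
w=np.load("w3.npy");pose=(w[:3],w[3:])
e=p2w("wrist",[(320.5,182)],94,pose)[0];f=p2w("wrist",[(321,175.5)],74,pose)[0]
b=(e[:2]+f[:2])/2;nom=c+52*ey;print(e,f,b,"tote-frame off",(b-nom)@ex,(b-nom)@ey)
assert np.linalg.norm(b-nom)<9
r.movel([*b,170],q,velocity=200)
print(r.movel([*b,46],velocity=120,contact_N=8))
r.set_gripper(15,35)
print(r.read_opening(),r.read_gripper_force(),r.read_tcp_pos(),r.read_clock())
snap("w4")
```

```text
[577.0137228   53.30323402  94.        ] [576.90337131  54.88793468  74.        ] [576.95854706  54.09558435] tote-frame off -3.581120130327865 5.226372392647381
False
21.5719542010642 33.63196051446721 [577.52418886  54.15002779  46.96407646] 20.2167
```

View pics/w4.png

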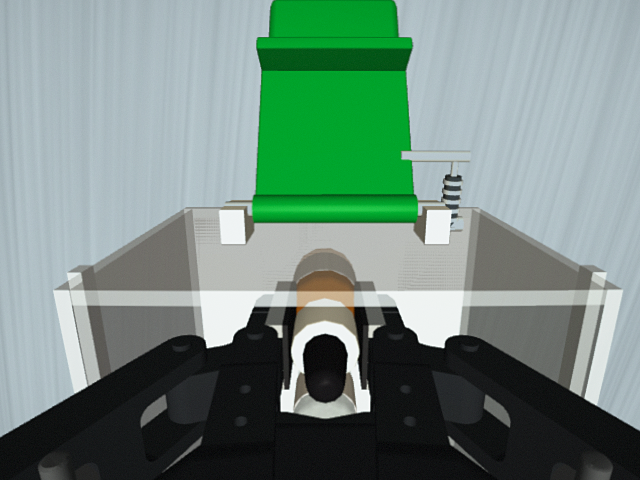

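The fingers hold the collar squarely: the bulb is at (325,368), midway between the pads. Now I lift the bottle, carry it and set it down on the pan.

Run:
```python
from h import *
p=r.read_tcp_pos()
f0=r.read_force()
r.movel([p[0],p[1],205],velocity=120)
r.pause(0.1);print(r.read_opening(),r.read_force()-f0)
r.movel([*PAN,205],velocity=200)
r.movel([*PAN,125],velocity=120)
print(r.movel([*PAN,104],velocity=20,contact_N=1.5),r.read_tcp_pos(),r.read_opening(),r.read_clock())
snap("s5","scene")
cv2.imwrite("pics/s5c.png",cv2.resize(cv2.imread("pics/s5.png")[160:400,380:620],None,fx=2.4,fy=2.4))
```

```text
22.011209583174228 [ 2.28213399  0.70388409 -5.17641428]
True [493.55080847 361.73853085 108.99866427] 22.09065820622423 25.1667
```

View pics/s5c.png

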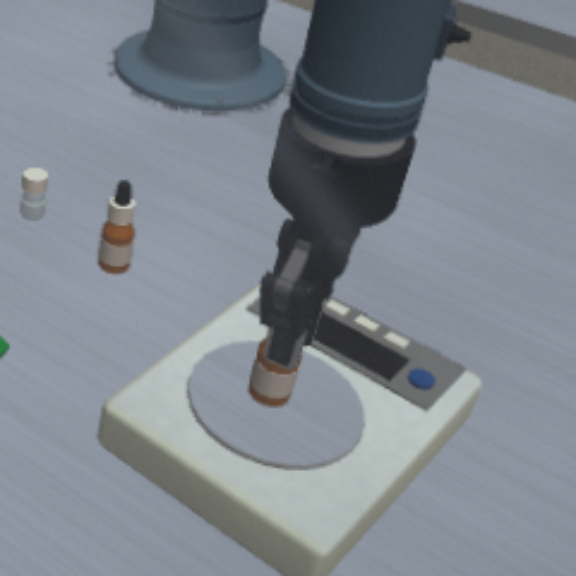

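The bottle stands on the pan, base at about (271,400) in the crop, near the pan centre (276,402). Contact came at the expected height. Next I release, rise and check.

Run:
```python
from h import *
r.pause(0.2)
p=r.read_tcp_pos()
r.set_gripper(50); r.pause(0.2)
r.movel([p[0],p[1],240],velocity=120)
r.movel([450,200,300],velocity=250)
r.pause(0.2)
a=cams.grab_frame("top");cv2.imwrite("pics/top6.png",a[150:400,80:580,::-1].repeat(1,0)); 
b=cams.grab_frame("scene")
top=cv2.resize(a[130:360,80:580],(800,368));sc=cv2.resize(b[160:400,170:600],(415,232))
o=np.zeros((600,800,3),np.uint8);o[:368]=top;o[368:,:415]=sc
cv2.imwrite("pics/end.png",o[:,:,::-1]);print(r.read_clock())
```

```text
28.4083
```

View pics/end.png

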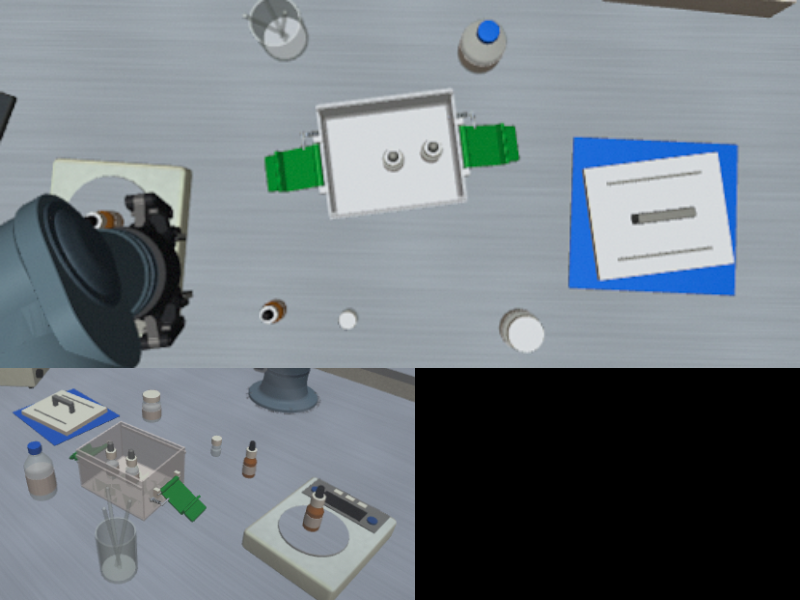

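The lid lies flat on the mat, handle at (664,215) against a mat centre of about (653,216). Both clips are open, the clear bottles stand, and the amber bottle is upright on the pan at (315,508).

```bash
python3 -c "
from cell import r
print(r.job_done())"
```

```text
the job is handed in; nothing more can be done
None
```

The job is handed in, with no verdict returned: both clips are flipped down, the lid lies flat on the mat, and the amber bottle stands upright near the middle of the balance pan; the robot's clock read 28.4 s just before.

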